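Find the bench socket left switched on and switch it off

TASK

One of the four sockets on the bench socket box has been left switched on: its push key is latched down, a little lower than the others. First tap all four keys with the fingertips, one after another from left to right, to feel which one it is, so lightly that no key latches or releases; then press the latched key fully down and let go, so that it springs up level with the others. Never push in any of the three keys that are up, and pick up or shift none of the things lying about.

Things in the scene. Friction and masses are not known exactly. Their poses are not given: they have to be found in the camera images.
- socket_box: Grey metal socket box screwed to the bench, 130 deep (x) x 240 long (y) x 50 mm high plus a 20 mm screw lug at each end; origin centre of underside, x away from the robot, y left. Four white round sockets (47 mm wide, 6 mm high) in a row on its far half, x = +26 mm; in front of them a row of four push keys, centres at x = -34 mm, y = +78, +26, -26, -78 mm (left to right).
- switch_a: One of four identical switches; its place in the row varies. White square push key, top 31 x 31 mm. Fixed; origin on the bench below the key's centre, axes as socket_box. Key top above the origin: 63 mm up, 56.7 latched, 53.5 at the stop. Keys stand 13 mm over the box when up, 19 mm apart edge to edge, each in a dark frame 42 mm wide, 1.5 mm high.
- switch_b: One of four identical switches; its place in the row varies. White square push key, top 31 x 31 mm. Fixed; origin on the bench below the key's centre, axes as socket_box. Key top above the origin: 63 mm up, 56.7 latched, 53.5 at the stop. Keys stand 13 mm over the box when up, 19 mm apart edge to edge, each in a dark frame 42 mm wide, 1.5 mm high.
- switch_c: One of four identical switches; its place in the row varies. White square push key, top 31 x 31 mm. Fixed; origin on the bench below the key's centre, axes as socket_box. Key top above the origin: 63 mm up, 56.7 latched, 53.5 at the stop. Keys stand 13 mm over the box when up, 19 mm apart edge to edge, each in a dark frame 42 mm wide, 1.5 mm high.
- switch_d: One of four identical switches; its place in the row varies. White square push key, top 31 x 31 mm. Fixed; origin on the bench below the key's centre, axes as socket_box. Key top above the origin: 63 mm up, 56.7 latched, 53.5 at the stop. Keys stand 13 mm over the box when up, 19 mm apart edge to edge, each in a dark frame 42 mm wide, 1.5 mm high.
- key_a (a joint): Key of switch_a: 0 up, 0.0063 latched, grows when pressed, stop at 0.0095. Push-push: a key that is up gives from 4 N and latches if pressed beyond 7.5 mm (9 N); let go before 7 mm it comes back up. The latched one (its place varies) does not give below 7 N; pressed at least 2.2 mm further (9 N; stop at 3.2 mm, 10 N) and let go, it springs up. A further full press would latch it again.
- key_b (a joint): Key of switch_b: 0 up, 0.0063 latched, grows when pressed, stop at 0.0095. Push-push: a key that is up gives from 4 N and latches if pressed beyond 7.5 mm (9 N); let go before 7 mm it comes back up. The latched one (its place varies) does not give below 7 N; pressed at least 2.2 mm further (9 N; stop at 3.2 mm, 10 N) and let go, it springs up. A further full press would latch it again.
- key_c (a joint): Key of switch_c: 0 up, 0.0063 latched, grows when pressed, stop at 0.0095. Push-push: a key that is up gives from 4 N and latches if pressed beyond 7.5 mm (9 N); let go before 7 mm it comes back up. The latched one (its place varies) does not give below 7 N; pressed at least 2.2 mm further (9 N; stop at 3.2 mm, 10 N) and let go, it springs up. A further full press would latch it again.
- key_d (a joint): Key of switch_d: 0 up, 0.0063 latched, grows when pressed, stop at 0.0095. Push-push: a key that is up gives from 4 N and latches if pressed beyond 7.5 mm (9 N); let go before 7 mm it comes back up. The latched one (its place varies) does not give below 7 N; pressed at least 2.2 mm further (9 N; stop at 3.2 mm, 10 N) and let go, it springs up. A further full press would latch it again.
- screwdriver: Loose screwdriver with a yellow handle, 22 x 181 x 24 mm, lying in front of the box; origin at the middle of its underside, y along it. To be left alone.
- electrical_tape: Loose roll of black tape, 58 mm across, 19 mm high, lying flat in front of the box; origin at the centre of its underside. To be left alone.
- tape_measure: Loose tape measure, 36 x 83 x 63 mm, standing beside the right-hand end of the box; origin at the middle of its underside. To be left alone.

How it is judged:
By the outcome, as a careful person would: the job done as asked, in the order asked, and still so for the second after the job is handed in, with the robot touching nothing.
It also fails if it takes over 48 s, if anything falls off the work surface, if the arm or the gripper's body presses on something with over 40 N, if the wrist force passes 120 N, or if a joint passes its speed limit or range.

ROBOT

A 7-joint arm with a two-finger parallel gripper is mounted at the origin on a cart in front of the work surface, level with it; the furniture and walls round the work are solid. World frame = base frame: x ahead of the robot, y to its left, z up, the work surface at z = 0. Lengths are in mm, angles in rad, forces in N, time in s.
With the tool pointing down it reaches from about 425 to 800 mm from the base axis. Payload 8.3 kg.
Tool frame: the origin (TCP) lies midway between the tips of the shut fingers; the grasp point (between the pads) lies 19 mm behind it; z points along the fingers, y is the line along which they close (so a half turn about z gives the same grasp; the last joint's range is limited). The gripper opens to 85 mm and grips with 20 to 120 N. Pads are 22 mm wide; open, the fingers measure 114 mm over their backs; the gripper's body (76 mm by 85 mm) begins 54 mm behind the grasp point. The pads swing forward as they close: fully open they stand 13 mm farther back than shut.
Start: joints at [-1.365, 0.383, 0.016, 1.37, -0.006, 1.388, -0.046], TCP at [165.932, 602.552, 231.279] pointing down, gripper open.
Joint ranges: [-2.95, 2.95], [-0.25, 2.06], [-1.52, 1.56], [0.18, 2.33], [-1.44, 4.58], [0.02, 2.06], [-3.01, 3.01]. Speed limits (rad/s): [2.39, 2.39, 3.01, 3.01, 3.14, 3.14, 3.14].

INTERFACE

Orientations are given as a unit quaternion [w, x, y, z].
In Python, from station import get_state, grab_frame, camera_params, sign_off gives the robot as it stands. The module is installed in compiled form; this text tells all that it offers.
- The arm moves only by the shell command python3 -m creep FILE [OPENING], which reads ROWS from the file FILE. ROWS is a JSON list of rows, 1 to 10 of them, each of 6 numbers: dx, dy, dz in a scale on which 1.0 is 500 mm, then a rotation vector rx, ry, rz in normalised numbers (1 is 2 pi rad); each row is the pose to reach, as a shift and turn from the pose commanded when the command began, along the tool's axes at that moment; what a row does not reach only later rows make up. A row lasts 1/8 s, in which the tool goes at most 62.5 mm and 0.188 rad, less where a joint would pass 70% of its speed; a pose out of reach is approached as far as the arm can. OPENING is the finger opening in mm, set as the command begins (- or left out keeps the last). The fingers move at their own pace and stop on an object; the grip force is fixed at half the most. Time passes only in rows, so rows that do not move let the fingers close. It prints the time, the measured TCP pose, the force, the opening and the grip force at its end. Shift and turn numbers lie between -1 and 1, and a call with a number outside is refused. Input that does not fit is refused with a message, and nothing moves.
- get_state(): the state, without advancing time (a new reading comes with each control period).
- grab_frame(name): name is "scene" or "top" or "wrist"; returns (picture, depth): 420x560x3 uint8, red, green, blue; 420x560 float32, mm along the optical axis (not along the pixel's ray), 0 where there is no reading.
- camera_params(name): a dict with "fx", "fy", "cx", "cy" (pixels), "k1" (the pictures are not rectified: a ray, as slopes to the right and down, at radius r is drawn at 1 + k1 r^2 times it, then the intrinsics apply), "R" (3x3) and "t" (3): a world point X has camera coordinates R X + t. Camera axes: x right, y down, z forward; pixel columns grow to the right and rows downward; lengths in mm; the calibration is good to about 2 mm. A picture is of the moment at which its call begins: read the wrist's pose just before it. camera_params takes no time and is no camera call; for the wrist camera it gives the pose at the moment of the call.
- sign_off(): hands the job in; it is judged then, once.
The state is a dict: "time": time; "joint_positions": joint angles; "qd": joint speeds; "effort": joint torques, N m; "tcp_pos": TCP position; "tcp_rot": TCP orientation; "force": force on the tool from outside, world axes, zero at the start; "ft_torque": the same for the moment, N m; "width": finger opening in mm; "gripper_force": force on a finger pad.
Only numpy, scipy, OpenCV 4.12 (cv2) and the standard library are available. Lean on these libraries where they do the work, as an engineer would, in place of code of your own. Each camera call takes 0.05 s, during which the arm holds its last target. There are 200 camera calls.

## Working session

There is one attempt and no reset: what is moved stays moved. The work goes in short steps, Python scripts to look and compute and a shell command to move; the robot and the scene stay as the last step left them, time stands still between calls to the robot, and variables do not carry over. Pictures are saved under pics/ and viewed, at most 10 in all, crops included, and the job is handed in when it is done.

```bash
mkdir -p pics; python3 - <<'E'
from station import *
import cv2,numpy as np
s=get_state();print(s)
for n in("top","scene"):
    p,d=grab_frame(n);cv2.imwrite(f"pics/{n}0.png",p[:,:,::-1]);np.savez(f"{n}0.npz",p=p,d=d);print(camera_params(n))
E
```

```text
{'time': 0.0, 'joint_positions': array([-1.36486835,  0.38422244,  0.01640223,  1.37112899, -0.00628349,
        1.38821951, -0.04649719]), 'qd': array([ 1.19662655e-03,  2.13837591e-03, -2.03789827e-04,  1.87682483e-05,
       -7.49905107e-04, -6.10966215e-04,  5.97740974e-04]), 'effort': array([-1.20354662e-04, -6.27602363e+01,  8.44144206e-01, -3.71824872e+01,
        1.66261860e-02,  1.45965692e-02, -1.62982315e-05]), 'tcp_pos': array([165.85576823, 602.0759174 , 230.3002998 ]), 'tcp_rot': array([-9.90113592e-05,  1.33987984e-01,  9.90982488e-01, -9.59017765e-04]), 'force': array([1.04951151, 0.27598024, 0.59576125]), 'ft_torque': array([-0.03390085, -0.00454556, -0.04124016]), 'gripper_force': 0.0, 'width': 85.33129428311577}
{'fx': 538.7640218304051, 'fy': 538.7640218304051, 'cx': 279.7741856320423, 'cy': 212.25873327621656, 'k1': -0.05708033553822048, 'R': array([[ 0.02975884, -0.99949652, -0.01100566],
       [-0.99239627, -0.02822826, -0.1198032 ],
       [ 0.11943221,  0.01448718, -0.99273666]]), 't': array([ -49.96094112,  518.94726375, 1103.19165149])}
{'fx': 407.7387917560754, 'fy': 407.7387917560754, 'cx': 279.2167051993336, 'cy': 211.3381404707799, 'k1': -0.06533523583299566, 'R': array([[ 0.74709052, -0.66468861, -0.00669342],
       [-0.39389599, -0.43457151, -0.80993429],
       [ 0.53544533,  0.60773074, -0.58648244]]), 't': array([-436.19556911,  253.13758595,  633.67112184])}
```

View pics/top0.png

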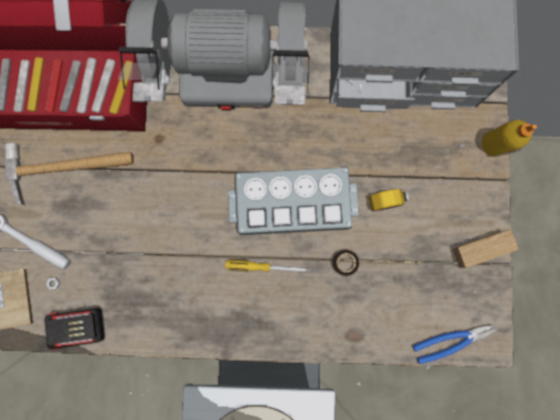

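View pics/scene0.png

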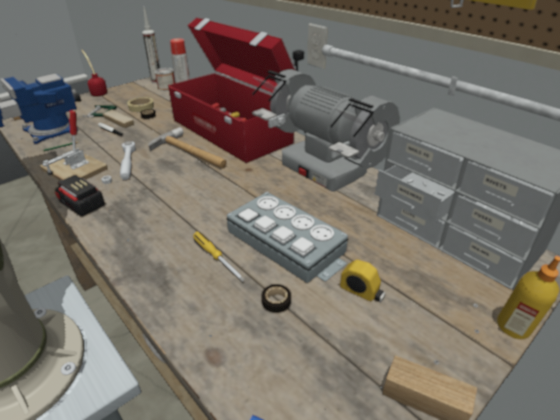

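The top view shows the box with keys at about (257,218), (282,216), (307,215) and (332,213) px. In the scene view the keys are at about (248,215), (267,224), (285,234) and (305,245). The screwdriver and tape lie in front, and the tape measure is at the right end.

```bash
cat > h.py <<'E'
import numpy as np,cv2
from station import *
def ray(c,u,v):
    K=np.array([[c['fx'],0,c['cx']],[0,c['fy'],c['cy']],[0,0,1]])
    x,y=cv2.undistortPoints(np.array([[[u,v]]],float),K,np.array([c['k1'],0,0,0,0]))[0,0]
    R=np.array(c['R']);return -R.T@np.array(c['t']),R.T@np.array([x,y,1.])
def onplane(c,u,v,z):
    o,d=ray(c,u,v);return o+d*(z-o[2])/d[2]
E
python3 - <<'E'
from h import *
for n,box,gs in(("top",(240,362,200,232),[(257,218),(282,216),(307,215),(332,213)]),("scene",(235,322,205,260),[(248,215),(267,224),(285,234),(305,245)])):
    f=np.load(n+"0.npz");p=f['p'];d=f['d'];c=camera_params(n)
    m=(p.min(2)>165).astype(np.uint8)
    k,l,st,ce=cv2.connectedComponentsWithStats(m,connectivity=4)
    print(n)
    for i in range(1,k):
        u,v=ce[i]
        if st[i,4]>40 and 225<u<362 and 165<v<260:
            o,r=ray(c,u,v);z=np.median(d[l==i]);R=np.array(c['R'])
            print(np.round(ce[i],1),st[i],onplane(c,u,v,63).round(1),'depthpt',(o+r*z).round(1))
E
```

```text
top
[292.8 186.5] [ 243  172  101   29 1950] [570.5 -60.5  63. ] depthpt [572.8 -60.7  49.6]
[345.6 210.3] [337 196  14  30 152] [ 524.1 -169.7   63. ] depthpt [ 526.1 -171.4   47.4]
[354.4 207.7] [352 202   6  12  51] [ 530.1 -187.6   63. ] depthpt [ 537.9 -194.9    4.3]
[332.1 213.2] [325 206  16  16 225] [ 517.5 -142.3   63. ] depthpt [ 517.8 -142.6   60.5]
[306.9 214.5] [299 207  16  16 232] [513.3 -90.9  63. ] depthpt [513.6 -91.   60.7]
[281.7 215.8] [274 208  16  17 236] [509.1 -39.5  63. ] depthpt [509.4 -39.5  60.3]
[256.4 217.3] [249 210  16  16 214] [504.7  12.2  63. ] depthpt [505.6  12.8  54.3]
scene
[267.3 201.9] [257 196  22  13 225] [556.7   8.3  63. ] depthpt [568.5  22.8  50.1]
[284.3 211.2] [273 205  23  14 241] [560.9 -42.8  63. ] depthpt [572.7 -29.7  50.2]
[247.6 213.7] [239 208  18  12 131] [497.1   2.8  63. ] depthpt [503.8  12.1  54.6]
[302.3 221.2] [291 214  24  15 271] [564.9 -93.7  63. ] depthpt [577.  -81.9  50.2]
[264.5 221.5] [255 215  20  16 161] [506.3 -42.   63. ] depthpt [507.8 -40.2  61.2]
[321.6 231.6] [310 224  24  16 296] [ 569.3 -144.3   63. ] depthpt [ 581.3 -133.8   50.3]
[282.8 232.1] [273 226  20  14 172] [510.8 -93.4  63. ] depthpt [512.2 -91.9  61.4]
[302.3 243.8] [292 237  21  15 190] [ 514.7 -145.1   63. ] depthpt [ 516.4 -143.4   61. ]
```

Depth puts the leftmost key about 6 mm lower than the other three; the taps will check that. I'll swing over along an arc with the fingers shut.

Careful with the scale: shifts go in shares of 500 mm and turns go in shares of 2 pi rad. That gives: -308 mm / 500 = -0.616, -125 mm / 500 = -0.25, -0.35 rad / 6.2832 = -0.0557.

```bash
echo '[[-0.616, -0.25, 0, 0, 0, -0.0271], [-0.616, -0.25, 0, 0, 0, -0.0557], [-0.616, -0.25, 0, 0, 0, -0.0557], [-0.616, -0.25, 0, 0, 0, -0.0557], [-0.616, -0.25, 0, 0, 0, -0.0557], [-0.616, -0.25, 0, 0, 0, -0.0557]]' > rows.txt && python3 -m creep rows.txt 0
cat > where.py <<'E'
from h import *
from scipy.spatial.transform import Rotation as Ro
import sys
s=get_state();q=s['tcp_rot'];R=Ro.from_quat(np.r_[q[1:],q[0]]).as_matrix()
print('t',s['time'],'tcp',s['tcp_pos'].round(2),'w',s['width'],'F',s['force'].round(2));print(R.round(4).tolist())
for i,k in enumerate([(504.8,12.3,56.7),(509.1,-39.5,63),(513.3,-90.9,63),(517.5,-142.3,63)]):
    print(i+1,(R.T@(np.array(k)+[0,0,float(sys.argv[1])]-s['tcp_pos'])).round(2))
E
python3 where.py 40
```

```text
time: 0.85
tcp_pos: [433.7, 395.8, 231.0]
tcp_rot: [0.0, -0.037, 0.999, -0.001]
force: [0.7, 0.6, 0.9]
width: -0.1
gripper_force: 0.0
t 0.85 tcp [433.67 395.76 230.97] w -0.08680995910535448 F [0.68 0.58 0.93]
[[-0.9973, -0.0741, 0.001], [-0.0741, 0.9973, -0.0021], [-0.0008, -0.0021, -1.0]]
1 [ -42.43 -387.38  135.13]
2 [ -42.88 -439.37  128.94]
3 [ -43.27 -490.94  129.05]
4 [ -43.65 -542.51  129.16]
```

To row units: -387 mm / 500 = -0.774, 135 mm / 500 = 0.27.

```bash
echo '[[-0.086, -0.774, 0.22, 0, 0, 0], [-0.086, -0.774, 0.22, 0, 0, 0], [-0.086, -0.774, 0.22, 0, 0, 0], [-0.086, -0.774, 0.22, 0, 0, 0], [-0.086, -0.774, 0.22, 0, 0, 0], [-0.086, -0.774, 0.22, 0, 0, 0], [-0.086, -0.774, 0.22, 0, 0, 0], [-0.086, -0.774, 0.27, 0, 0, 0], [-0.086, -0.774, 0.27, 0, 0, 0]]' > rows.txt && python3 -m creep rows.txt
python3 where.py 20
python3 - <<'E'
from h import *
for n in("top","scene","wrist"):
    p,d=grab_frame(n);cv2.imwrite(f"pics/{n}1.png",p[:,:,::-1])
    if n=="top": a=p[130:290,180:420]
    elif n=="scene": b=p[130:290,180:420]
    else: w=p
o=np.vstack([np.hstack([cv2.resize(a,(400,267)),cv2.resize(b,(400,267))]),np.hstack([cv2.resize(w,(400,300)),np.zeros((300,400,3),np.uint8)])])
cv2.imwrite("pics/m1.png",o[:,:,::-1])
E
```

```text
time: 1.98
tcp_pos: [502.2, 17.6, 94.5]
tcp_rot: [-0.002, -0.04, 0.999, -0.0]
force: [0.4, 0.2, 0.1]
width: -0.3
gripper_force: 0.0
t 1.975 tcp [502.25  17.62  94.53] w -0.2625741590679618 F [0.44 0.17 0.12]
[[-0.9967, -0.0805, -0.0043], [-0.0804, 0.9968, -0.0008], [0.0044, -0.0004, -1.0]]
1 [-2.19 -5.5  17.82]
2 [ -2.28 -57.48  11.54]
3 [  -2.34 -109.05   11.57]
4 [  -2.39 -160.62   11.59]
```

View pics/m1.png

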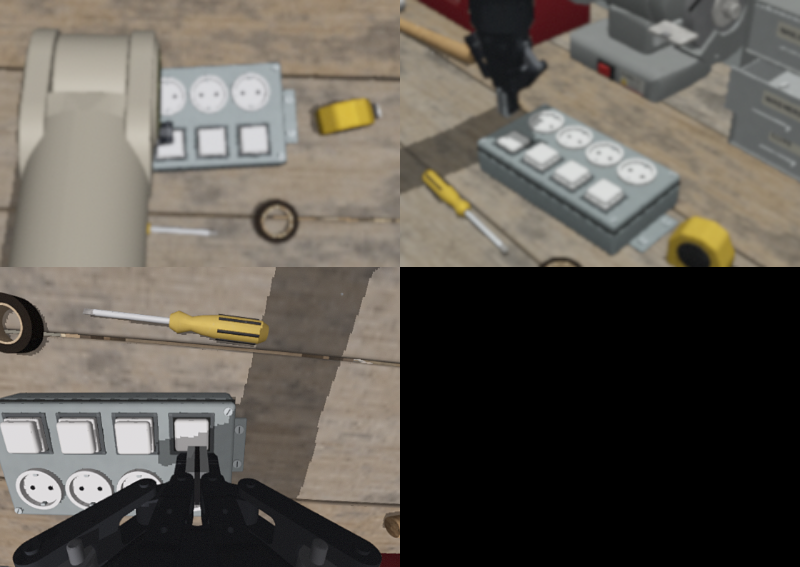

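The montage shows the shut fingers over the leftmost key, wrist crop (195,435). That key sits visibly lower in its frame than the other three. I'll let the arm settle and come closer.

To row units: 28 mm / 500 = 0.056, 15 mm / 500 = 0.03.

```bash
echo '[[0, 0, 0.03, 0, 0, 0], [0, 0, 0.056, 0, 0, 0], [0, 0, 0.056, 0, 0, 0], [0, 0, 0.056, 0, 0, 0], [0, 0, 0.056, 0, 0, 0]]' > rows.txt && python3 -m creep rows.txt
python3 where.py 0
```

```text
time: 2.75
tcp_pos: [504.3, 18.0, 68.6]
tcp_rot: [0.0, -0.041, 0.999, 0.0]
force: [0.6, -0.8, 0.1]
width: -0.1
gripper_force: 0.0
t 2.75 tcp [504.26  18.02  68.65] w -0.1108407270579293 F [ 0.62 -0.84  0.1 ]
[[-0.9967, -0.0811, 0.0006], [-0.0811, 0.9967, 0.0001], [-0.0006, 0.0, -1.0]]
1 [-0.07 -5.75 11.95]
2 [ -0.16 -57.73   5.64]
3 [  -0.18 -109.3     5.64]
4 [  -0.19 -160.87    5.64]
```

To row units: 8 mm / 500 = 0.016, -5.7 mm / 500 = -0.0114.

```bash
echo '[[0, -0.0114, 0, 0, 0, 0], [0, -0.0114, 0.008, 0, 0, 0], [0, -0.0114, 0.016, 0, 0, 0], [0, -0.0114, 0.016, 0, 0, 0], [0, -0.0114, 0.016, 0, 0, 0]]' > rows.txt && python3 -m creep rows.txt
python3 where.py 0; echo '[[0, 0, 0.001, 0, 0, 0], [0, 0, 0.002, 0, 0, 0], [0, 0, 0.002, 0, 0, 0]]' > rows.txt && python3 -m creep rows.txt; echo '[[0, 0, 0.001, 0, 0, 0], [0, 0, 0.002, 0, 0, 0], [0, 0, 0.002, 0, 0, 0]]' > rows.txt && python3 -m creep rows.txt
```

```text
time: 3.38
tcp_pos: [504.4, 12.4, 60.2]
tcp_rot: [-0.0, -0.041, 0.999, -0.0]
force: [0.5, 0.8, 0.2]
width: 0.3
gripper_force: 0.0
t 3.375 tcp [504.39  12.4   60.25] w 0.2512828249625687 F [0.52 0.8  0.17]
[[-0.9967, -0.0813, -0.0002], [-0.0813, 0.9967, -0.0001], [0.0002, -0.0001, -1.0]]
1 [-0.4  -0.14  3.55]
2 [ -0.48 -52.11  -2.75]
3 [  -0.48 -103.69   -2.75]
4 [  -0.49 -155.26   -2.75]
time: 3.75
tcp_pos: [504.4, 12.3, 59.3]
tcp_rot: [-0.0, -0.041, 0.999, -0.0]
force: [-0.7, 0.3, -0.2]
width: 0.1
gripper_force: 0.0
time: 4.12
tcp_pos: [504.4, 12.3, 58.2]
tcp_rot: [-0.0, -0.041, 0.999, -0.0]
force: [-0.0, -0.2, -0.7]
width: 0.1
gripper_force: 0.0
```

To row units: 1 mm / 500 = 0.002, 0.5 mm / 500 = 0.001.

```bash
for i in 1; do echo '[[0, 0, 0.001, 0, 0, 0], [0, 0, 0.002, 0, 0, 0], [0, 0, 0.002, 0, 0, 0]]' > rows.txt && python3 -m creep rows.txt | head -3; done; echo '[[0, 0, 0.0008, 0, 0, 0], [0, 0, 0.0008, 0, 0, 0], [0, 0, 0.0008, 0, 0, 0]]' > rows.txt && python3 -m creep rows.txt | head -4
```

```text
time: 4.5
tcp_pos: [504.4, 12.4, 57.2]
tcp_rot: [-0.0, -0.041, 0.999, -0.0]
time: 4.88
tcp_pos: [504.4, 12.3, 56.9]
tcp_rot: [-0.0, -0.041, 0.999, -0.0]
force: [0.4, 0.2, 0.1]
```

To row units: 0.4 mm / 500 = 0.0008.

```bash
echo '[[0, 0, 0.0008, 0, 0, 0], [0, 0, 0.0008, 0, 0, 0], [0, 0, 0.0008, 0, 0, 0]]' > rows.txt && python3 -m creep rows.txt | sed -n '2p;4p'; echo '[[0, 0, 0.0006, 0, 0, 0], [0, 0, 0.0006, 0, 0, 0], [0, 0, 0.0006, 0, 0, 0]]' > rows.txt && python3 -m creep rows.txt | sed -n '2p;4p'
```

```text
tcp_pos: [504.5, 12.4, 56.8]
force: [-1.9, 0.3, 4.6]
tcp_pos: [504.5, 12.3, 56.7]
force: [-3.2, -0.1, 8.1]
```

Key 1 is felt at z = 56.8, which is latched height. Next is key 2.

To row units: -52 mm / 500 = -0.104, -15 mm / 500 = -0.03.

```bash
echo '[[0, 0, -0.03, 0, 0, 0], [0, 0, -0.03, 0, 0, 0], [-0.001, -0.104, -0.03, 0, 0, 0], [-0.001, -0.104, -0.03, 0, 0, 0], [-0.001, -0.104, -0.02, 0, 0, 0], [-0.001, -0.104, -0.016, 0, 0, 0], [-0.001, -0.104, -0.016, 0, 0, 0], [-0.001, -0.104, -0.016, 0, 0, 0]]' > rows.txt && python3 -m creep rows.txt | sed -n '1,2p;4p'; python3 where.py 0 | tail -3;  echo '[[0, 0, 0.0006, 0, 0, 0], [0, 0, 0.0006, 0, 0, 0], [0, 0, 0.0006, 0, 0, 0]]' > rows.txt && python3 -m creep rows.txt | sed -n '2p;4p'
```

```text
time: 6.62
tcp_pos: [509.1, -38.9, 64.2]
force: [0.4, 0.5, -0.2]
2 [ 0.09 -0.55  1.16]
3 [  0.12 -52.13   1.15]
4 [   0.15 -103.7     1.15]
tcp_pos: [509.2, -39.5, 63.9]
force: [-0.7, 1.2, 0.0]
```

To row units: 0.3 mm / 500 = 0.0006.

```bash
for i in 1; do echo '[[0, 0, 0.0006, 0, 0, 0], [0, 0, 0.0006, 0, 0, 0], [0, 0, 0.0006, 0, 0, 0]]' > rows.txt && python3 -m creep rows.txt | sed -n '2p;4p'; done;  echo '[[0, 0, 0.0004, 0, 0, 0], [0, 0, 0.0004, 0, 0, 0], [0, 0, 0.0004, 0, 0, 0]]' > rows.txt && python3 -m creep rows.txt | sed -n '2p;4p'
```

```text
tcp_pos: [509.1, -39.5, 63.6]
force: [-0.2, -0.5, -0.4]
tcp_pos: [509.1, -39.4, 63.4]
force: [-0.8, -0.5, -0.2]
```

To row units: 0.2 mm / 500 = 0.0004.

```bash
echo '[[0, 0, 0.0004, 0, 0, 0], [0, 0, 0.0004, 0, 0, 0], [0, 0, 0.0004, 0, 0, 0]]' > rows.txt && python3 -m creep rows.txt | sed -n '2p;4p'
```

```text
tcp_pos: [509.1, -39.5, 63.2]
force: [0.0, -0.8, 0.3]
```

To row units: 0.2 mm / 500 = 0.0004.

```bash
echo '[[0, 0, 0.0004, 0, 0, 0], [0, 0, 0.0004, 0, 0, 0], [0, 0, 0.0004, 0, 0, 0]]' > rows.txt && python3 -m creep rows.txt | sed -n '2p;4p'
```

```text
tcp_pos: [509.1, -39.5, 63.1]
force: [-0.3, -0.1, 3.3]
```

Key 2 is up, felt at 63.1 with 3.3 N. Next is key 3.

To row units: -51.6 mm / 500 = -0.1032, -9 mm / 500 = -0.018.

```bash
echo '[[0, 0, -0.018, 0, 0, 0], [0, 0, -0.018, 0, 0, 0], [0, -0.1032, -0.018, 0, 0, 0], [0, -0.1032, -0.018, 0, 0, 0], [0, -0.1032, -0.008, 0, 0, 0], [0, -0.1032, -0.0012, 0, 0, 0], [0, -0.1032, -0.0012, 0, 0, 0], [0, -0.1032, -0.0012, 0, 0, 0], [0, -0.1032, -0.0012, 0, 0, 0]]' > rows.txt && python3 -m creep rows.txt | sed -n '1,2p;4p'; python3 where.py 0 | tail -2;  echo '[[0, 0, 0.0004, 0, 0, 0], [0, 0, 0.0004, 0, 0, 0], [0, 0, 0.0004, 0, 0, 0]]' > rows.txt && python3 -m creep rows.txt | sed -n '2p;4p'
```

```text
time: 9.62
tcp_pos: [513.3, -90.7, 63.6]
force: [-0.1, 0.9, 0.1]
3 [ 0.03 -0.2   0.58]
4 [ 3.000e-02 -5.178e+01  5.800e-01]
tcp_pos: [513.3, -90.9, 63.4]
force: [0.9, -0.2, 0.2]
```

To row units: 0.2 mm / 500 = 0.0004.

```bash
echo '[[0, 0, 0.0004, 0, 0, 0], [0, 0, 0.0004, 0, 0, 0], [0, 0, 0.0004, 0, 0, 0]]' > rows.txt && python3 -m creep rows.txt | sed -n '2p;4p'
```

```text
tcp_pos: [513.3, -90.9, 63.2]
force: [-0.0, -0.6, -0.3]
```

To row units: 0.2 mm / 500 = 0.0004.

```bash
echo '[[0, 0, 0.0004, 0, 0, 0], [0, 0, 0.0004, 0, 0, 0], [0, 0, 0.0004, 0, 0, 0]]' > rows.txt && python3 -m creep rows.txt | sed -n '2p;4p'
```

```text
tcp_pos: [513.3, -90.9, 63.1]
force: [-1.5, 0.3, 3.7]
```

Key 3 is up, felt at 63.1 with 3.7 N. Next is key 4.

To row units: -51.6 mm / 500 = -0.1032, -9 mm / 500 = -0.018.

```bash
echo '[[0, 0, -0.018, 0, 0, 0], [0, 0, -0.018, 0, 0, 0], [0, -0.1032, -0.018, 0, 0, 0], [0, -0.1032, -0.018, 0, 0, 0], [0, -0.1032, -0.008, 0, 0, 0], [0, -0.1032, -0.0012, 0, 0, 0], [0, -0.1032, -0.0012, 0, 0, 0], [0, -0.1032, -0.0012, 0, 0, 0], [0, -0.1032, -0.0012, 0, 0, 0]]' > rows.txt && python3 -m creep rows.txt | sed -n '1,2p;4p'; python3 where.py 0 | tail -1;  echo '[[0, 0, 0.0004, 0, 0, 0], [0, 0, 0.0008, 0, 0, 0], [0, 0, 0.0008, 0, 0, 0], [0, 0, 0.0008, 0, 0, 0]]' > rows.txt && python3 -m creep rows.txt | sed -n '2p;4p'
```

```text
time: 11.88
tcp_pos: [517.5, -142.1, 63.6]
force: [0.8, -0.3, -0.2]
4 [ 0.02 -0.18  0.6 ]
tcp_pos: [517.5, -142.3, 63.2]
force: [0.2, 0.3, 1.4]
```

```bash
echo '[[0, 0, 0.0003, 0, 0, 0], [0, 0, 0.0003, 0, 0, 0], [0, 0, 0.0003, 0, 0, 0]]' > rows.txt && python3 -m creep rows.txt | sed -n '2p;4p'
```

```text
tcp_pos: [517.5, -142.4, 63.2]
force: [-1.0, 0.9, 3.3]
```

Key 4 is up, felt at 63.2 with 3.3 N. So key 1 is the latched one. I'll go back to it.

To row units: 155.1 mm / 500 = 0.3102, -15 mm / 500 = -0.03.

```bash
echo '[[0, 0, -0.024, 0, 0, 0], [0, 0, -0.03, 0, 0, 0], [0.0002, 0.3102, -0.03, 0, 0, 0], [0.0002, 0.3102, -0.03, 0, 0, 0], [0.0002, 0.3102, -0.03, 0, 0, 0], [0.0002, 0.3102, -0.03, 0, 0, 0], [0.0002, 0.3102, -0.016, 0, 0, 0], [0.0002, 0.3102, 0.006, 0, 0, 0], [0.0002, 0.3102, 0.006, 0, 0, 0], [0.0002, 0.3102, 0.006, 0, 0, 0]]' > rows.txt && python3 -m creep rows.txt | sed -n '1,2p;4p'; python3 where.py 0 | sed -n 3p;  echo '[[0, 0, 0.003, 0, 0, 0], [0, 0, 0.006, 0, 0, 0], [0, 0, 0.008, 0, 0, 0], [0, 0, 0.01, 0, 0, 0], [0, 0, 0.012, 0, 0, 0], [0, 0, 0.013, 0, 0, 0], [0, 0, 0.013, 0, 0, 0], [0, 0, 0.013, 0, 0, 0]]' > rows.txt && python3 -m creep rows.txt | sed -n '2p;4p'
```

```text
time: 14.0
tcp_pos: [504.7, 11.6, 59.8]
force: [0.5, -0.4, 0.4]
1 [-0.12  0.73  3.11]
tcp_pos: [505.0, 12.3, 54.4]
force: [-3.5, -0.7, 9.3]
```

To row units: 1.2 mm / 500 = 0.0024, 0.6 mm / 500 = 0.0012.

```bash
echo '[[0, 0, 0.0012, 0, 0, 0], [0, 0, 0.0024, 0, 0, 0], [0, 0, 0.0024, 0, 0, 0], [0, 0, 0.0024, 0, 0, 0]]' > rows.txt && python3 -m creep rows.txt | sed -n '2p;4p'
```

```text
tcp_pos: [505.0, 12.2, 53.5]
force: [-4.6, 0.2, 14.5]
```

At the stop. I'll release straight up, clear the box and look.

To row units: -150 mm / 500 = -0.3, -140 mm / 500 = -0.28.

```bash
echo '[[0, 0, -0.01, 0, 0, 0], [0, 0, -0.03, 0, 0, 0], [0, 0, -0.08, 0, 0, 0], [0, 0, -0.18, 0, 0, 0], [0, 0, -0.28, 0, 0, 0], [0, 0.3, -0.3, 0, 0, 0], [0, 0.3, -0.3, 0, 0, 0], [0, 0.3, -0.3, 0, 0, 0], [0, 0.3, -0.3, 0, 0, 0], [0, 0.3, -0.3, 0, 0, 0]]' > rows.txt && python3 -m creep rows.txt | sed -n '1,4p'
python3 - <<'E'
from h import *
o=[]
for n in("top","scene"):
    p,d=grab_frame(n);o.append(cv2.resize(p[130:290,180:420],(400,267)))
    c=camera_params(n);m=(p.min(2)>165).astype(np.uint8)
    k,l,st,ce=cv2.connectedComponentsWithStats(m,connectivity=4)
    for i in range(1,k):
        u,v=ce[i]
        if 40<st[i,4]<320 and 225<u<362 and 165<v<260:
            a,r=ray(c,u,v);print(n,(a+r*np.median(d[l==i])).round(1))
cv2.imwrite("pics/m2.png",np.hstack(o)[:,:,::-1])
E
```

```text
time: 16.75
tcp_pos: [492.8, 160.5, 202.3]
tcp_rot: [-0.0, -0.04, 0.999, -0.0]
force: [-0.1, -0.3, -0.2]
top [ 537.3 -195.2    3.9]
top [ 517.8 -142.6   60.5]
top [513.6 -91.   60.5]
top [509.2 -39.4  60.4]
top [505.   12.7  60.6]
top [ 508.3 -174.8   48. ]
scene [503.2  11.6  60.8]
scene [507.8 -40.9  60.8]
scene [ 581.6 -133.9   50.1]
scene [511.7 -92.3  61.1]
scene [ 515.7 -144.4   60.8]
```

View pics/m2.png

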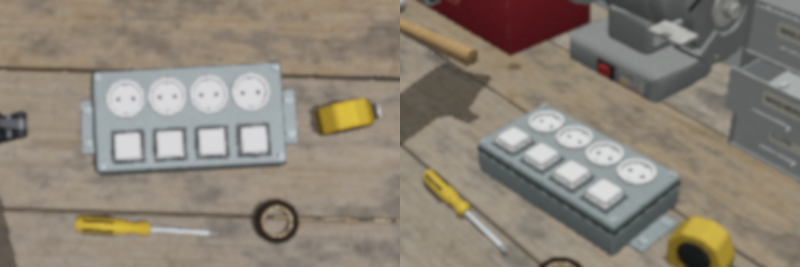

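All four keys are now level, at about 60.5 mm by depth in both views: crop (128,145), (170,143), (212,142) and (254,140). The loose items have not moved and the arm is clear.

```bash
python3 -c "from station import *;print(sign_off())"
```

```text
the job is handed in; nothing more can be done
None
```

I tapped all four keys from left to right and found the leftmost one latched; after one full press and release it stands level with the other three, no other key was pushed in, and the job is handed in.

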